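# Refit the guide roller of the loaf bagging line

### The arm

A 6-joint arm with a two-finger parallel gripper is mounted at the origin on the work surface. World frame = base frame: x ahead of the robot, y to its left, z up, the work surface at z = 0. Lengths are in m, angles in rad, forces in N, time in s.
With the tool pointing down it reaches from about 0.35 to 0.875 m from the base axis. Payload 4.2 kg.
Tool frame: the origin (TCP) lies at the very end of the fingers, on their centre line; the grasp point (between the pads) lies 19 mm behind it (r.pinch_z is the z of the grasp point in the tool frame, in m); z points along the fingers, y is the direction in which the jaws open and shut (so a half turn about z gives the same grasp; the last joint's range is limited). The gripper opens to 85 mm and grips with 20 to 120 N. Pads are 22 mm wide; open, the fingers measure 114 mm over their backs; the gripper's body (76 mm by 85 mm) begins 54 mm behind the grasp point. The pads swing forward as they close: fully open they stand 13 mm farther back than shut.
Start: joints at [-1.071, 0.385, 0.008, 0, -1.194, -0.259], TCP at [0.149, -0.607, 0.231] pointing down, gripper open.
Joint ranges: [-3.14, 3.14], [-1.21, 2.06], [-1.07, 1.41], [-3.16, 2.05], [-2.99, -0.16], [-3.1, 3.1]. Speed limits (rad/s): [2.79, 2.79, 3.14, 3.14, 3.14, 3.14].

### API

Orientations are given as a unit quaternion [w, x, y, z].
In Python, from rig import r gives the robot as it stands.
- The arm moves only by the tool play_rows, never from a script. Its argument "deltas" is a list of rows, each an object of numbers: "gripper": the finger opening in cm, from 0 to 8.54; "x", "y", "z": the shift along the tool's x, y, z in cm; "twist": the turn about the tool's z in rad. A call has 1 to 20 rows; each row is the pose to reach, as a shift and turn from the pose commanded when the call began, along the tool's axes at that moment; what a row does not reach only later rows make up. A row lasts 1/10 s, in which the tool goes at most 50 mm and 8.59 degrees, less where a joint would pass 70% of its speed; a pose out of reach is approached as far as the arm can. A call with a gripper value outside its range is refused whole. The fingers move at their own pace and stop on an object; "squeeze" is the grip in N (left out, the last holds). Time passes only in rows, so rows that repeat a pose let the fingers close. It gives the time, the measured TCP pose, the force and the opening at its end, in the units of the state.
- r.observe(): the state, without advancing time (a new reading comes with each control period).
- r.grab_frame(name): name is "scene" or "top"; returns (picture, depth): 480x640x3 uint8, red, green, blue; 480x640 float32, m along the optical axis (not along the pixel's ray), 0 where there is no reading.
- r.camera_info(name): a dict with "fx", "fy", "cx", "cy" (pixels), "distortion" ([k1, k2, p1, p2, k3] as OpenCV has them; the pictures are not rectified), "extrinsics" (4x4, takes a point from world to camera coordinates). Camera axes: x right, y down, z forward; pixel columns grow to the right and rows downward; lengths in m; the calibration is good to about 2 mm. A picture is of the moment at which its call begins. camera_info takes no time and is no camera call.
- r.sign_off(): hands the job in, once; it reports no verdict.
Trained networks look in the newest picture that a camera, given by its name, has taken for a name from the list of things; names that differ only in an ending like _2 or _b are one class to them, and where a whole thing is asked for, a point or a joint stands for the part that bears it (a point fixed in the world has none). Each returns a list of dicts, best first, with "conf" (0 to 1); they miss things now and then, are a little off and sometimes report something else, mostly with a low value. They report only what shows in the picture. A call takes as long as a camera call.
- r.spot_in(camera, query): "xy" ([column, row] as shares, 0 to 1, of the picture: columns of its width, rows of its height, amid what is visible of it).
- r.pinpoint(camera, query): "xy" ([column, row] as shares, 0 to 1, of the picture: columns of its width, rows of its height: a listed point, or the origin of a listed thing).
The state is a dict: "t": time; "qpos": joint angles; "joint_vel": joint speeds; "joint_efforts": joint torques, N m; "ee_pos": TCP position; "tool_rot": TCP orientation; "contact_force": force on the tool from outside, world axes, zero at the start; "torque": the same for the moment, N m; "opening": finger opening in m.
Only numpy, scipy, OpenCV 4.12 (cv2) and the standard library are available. Lean on these libraries where they do the work, as an engineer would, in place of code of your own. Each camera call takes 0.05 s, during which the arm holds its last target. There are 200 camera calls.

### The job

Take the guide roller out of its wooden storage rack by one of the blue end blocks and lay it flat on the black mat and let go. Then take it again by its white middle, lower it into the green roller stand until both blue blocks are fully home in their pockets, and only then let go. Leave the loaves and the brush where they are.

Things in the scene. Friction and masses are not known exactly. Their poses are not given: they have to be found in the camera images.
- roller_center (a point): Guide roller's centre (half-way along and up). 180 mm long along its x: white round shell in the middle, 40 mm in diameter, 108 mm long; at each end a blue square bearing block 36 mm long (centred 72 mm from the roller's centre), 44 x 44 mm across. The ends are alike: it fits either way round. 0.2 to 0.45 kg. Starts level in the rack.
- rack_seat (a point): Where the roller's centre rests in the fixed wooden storage rack (blue tape on its sides), 60 mm above the table; x along the stored roller. The blue blocks stick out beyond both ends of the rack's walls, each on a 32 mm wide ledge, free at their sides.
- rack: The same rack, origin on the table under its centre. Two walls, 84 mm long along x, 12 mm thick and 86 mm high, 25 mm to either side of the roller's axis: the white middle cannot be gripped between them. Base board 136 x 86 x 12 mm.
- mat_top (a point): Centre of the top face of the black rubber mat (fixed), 230 mm along its x, 120 mm along its y, top 4 mm above the table. A roller lying on it has its centre 22 mm above this point.
- stand_seat (a point): The fixed green roller stand: this point, 42 mm above the table, is where the roller's centre lies when fully home; x along the roller. At each end a pocket, open at the top and towards the middle: floor 22 mm below this point, side walls 24 mm to either side of the axis (2 mm play a side), end wall 92.5 mm away along x (2.5 mm play).
- stand: The same stand, origin on the table under its centre. Pocket walls 10 mm thick, spanning 52 to 102 mm from the centre along x, with yellow 45-degree lead-ins from 66 to 76 mm above the table that widen the mouth by 10 mm a side. They leave no room for fingers beside a block; the 104 mm between the two pockets is open down to a base plate 6 mm thick.
- loaf_a_center (a point): Centre of a brown loaf, 138 x 92 x 92 mm, bystander.
- loaf_b_center (a point): Centre of a second brown loaf, 138 x 92 x 92 mm, bystander.
- brush_grip (a point): Handle of a brush lying on the bench beyond the work, bystander.

How it is judged:
By the outcome, as a careful person would: the job done as asked, in the order asked, and still so for the second after the job is handed in, with the robot touching nothing.
It also fails if it takes over 72 s, if anything falls off the work surface, if the arm or the gripper's body presses on something with over 40 N, if the wrist force passes 120 N, or if a joint passes its speed limit or range.

## Working session

There is one attempt and no reset: what is moved stays moved. The work goes in short steps, Python scripts to look and compute and a tool call to move; the robot and the scene stay as the last step left them, time stands still between calls to the robot, and variables do not carry over. Pictures are saved under pics/ and viewed, about 8 in all and at most 12, crops included, and the job is handed in when it is done.

Besides the shell and the picture viewer there is one more tool, called after "Request:" by a JSON object that holds its "api" and its "payload". play_rows: Moves the arm, as the interface text tells. Its arguments: {"type":"object","properties":{"deltas":{"type":"array"},"squeeze":{"type":"number"}},"required":["deltas"]}

```bash
mkdir -p pics; ls
python3 - <<'E'
from rig import r
import cv2
print(r.observe())
for c in("scene","top"):
    im,d=r.grab_frame(c); cv2.imwrite(f"pics/{c}0.png",im[:,:,::-1]); i=r.camera_info(c); print(c,i)
    for q in("roller_center","rack_seat","mat_top","stand_seat","stand","rack","loaf_a_center","brush_grip"):
        print(q,[(round(float(p["xy"][0])*640),round(float(p["xy"][1])*480),round(p["conf"],2)) for p in r.pinpoint(c,q)][:3])
E
```

```text
pics
{'t': 0.0, 'qpos': array([-1.07142819e+00,  3.85555592e-01,  6.59673821e-03, -4.80200891e-04,
       -1.19395996e+00, -2.58569901e-01]), 'joint_vel': array([-0.00050598,  0.00023811,  0.00080208, -0.00017933, -0.00105678,
       -0.00031747]), 'joint_efforts': array([-1.88408048e-03, -3.92289770e+01,  1.88401526e+01,  4.18619916e+00,
       -4.66685815e-03,  6.08135025e-06]), 'ee_pos': array([ 0.14890461, -0.60640187,  0.23021355]), 'tool_rot': array([-1.85295331e-04, -1.20020428e-01,  9.92770830e-01,  1.06850602e-03]), 'contact_force': array([-1.10212797, -0.27155836, -0.88848991]), 'torque': array([-0.01164479, -0.0078105 , -0.01646907]), 'opening': 0.08566590589037902}
scene {'fx': 440.5171515990875, 'fy': 440.5171515990875, 'cx': 319.1801254845, 'cy': 242.5112113622224, 'distortion': array([-0.10004446,  0.        ,  0.        ,  0.        ,  0.        ]), 'extrinsics': array([[-0.52335873,  0.85210473, -0.00362885,  0.31998009],
       [ 0.71423905,  0.4363518 , -0.5472291 , -0.38730835],
       [-0.46471305, -0.28898899, -0.83697499,  1.45451344],
       [ 0.        ,  0. 
[... 287 characters left out ...]
: 463.6289080676225, 'cx': 323.549020041025, 'cy': 241.79130379003416, 'distortion': array([-0.07796441,  0.        ,  0.        ,  0.        ,  0.        ]), 'extrinsics': array([[-0.02840369, -0.99959221,  0.00294179,  0.01272572],
       [-0.99492225,  0.02798647, -0.09667719,  0.6183016 ],
       [ 0.09655544, -0.00567284, -0.99531144,  1.43504845],
       [ 0.        ,  0.        ,  0.        ,  1.        ]])}
roller_center [(327, 270, 0.88)]
rack_seat [(330, 266, 0.74)]
mat_top [(403, 269, 0.94), (328, 269, 0.69), (243, 257, 0.37)]
stand_seat [(241, 259, 0.84)]
stand [(243, 256, 0.88)]
rack [(330, 262, 0.8)]
loaf_a_center [(158, 297, 0.7)]
brush_grip [(344, 193, 0.9), (327, 264, 0.55)]
```

View pics/top0.png

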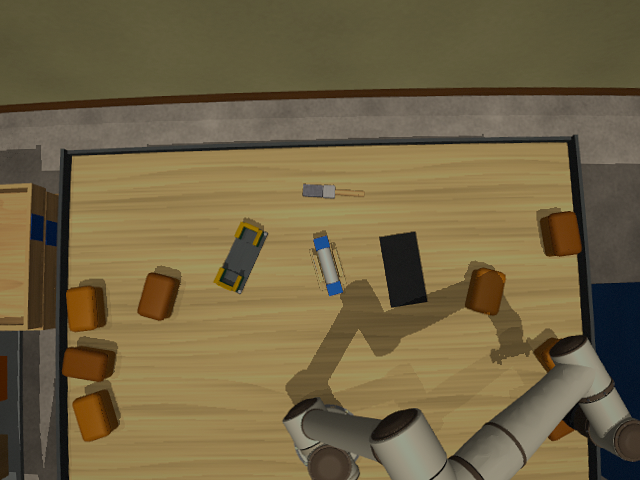

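View pics/scene0.png

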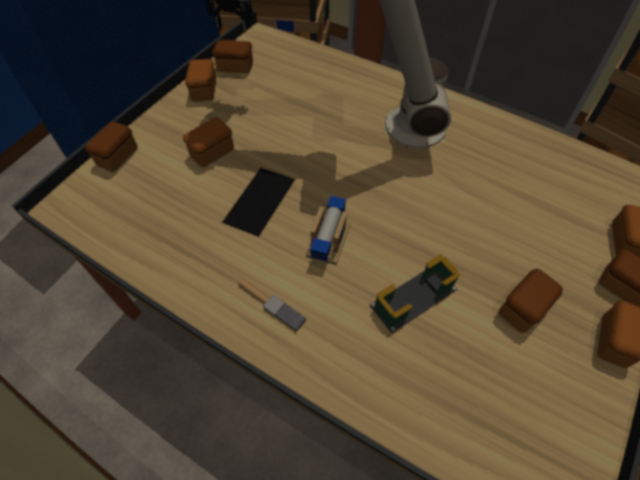

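The top view shows the rack and roller at about (327,265), the stand at (241,257) and the mat at (403,269). The network hits agree. Next I'll segment these for accurate poses.

```bash
cat > h.py <<'E'
import numpy as np, cv2
from rig import r
def cloud(c):
    im,d=r.grab_frame(c); i=r.camera_info(c)
    K=np.array([[i["fx"],0,i["cx"]],[0,i["fy"],i["cy"]],[0,0,1]])
    v,u=np.mgrid[:480,:640]
    n=cv2.undistortPoints(np.stack([u,v],-1).reshape(-1,1,2).astype(np.float64),K,i["distortion"]).reshape(480,640,2)
    P=np.dstack([n[...,0]*d,n[...,1]*d,d]); E=i["extrinsics"]
    W=(P-E[:3,3])@E[:3,:3]; W[d==0]=np.nan
    return im,W,n,E
def onplane(n,E,z):
    "rays of normalised pixels n cut with height z"
    C=-E[:3,:3].T@E[:3,3]; D=np.dstack([n,np.ones(n.shape[:2])])@E[:3,:3]
    return C+D*((z-C[2])/D[...,2])[...,None]
def rect(p):
    (cx,cy),(w,h),a=cv2.minAreaRect(p[:,:2].astype(np.float32)*1000)
    if w<h: w,h,a=h,w,a+90
    return np.round([cx,cy,w,h],1),round((a+90)%180-90,1)
def masks(im):
    hsv=cv2.cvtColor(im,cv2.COLOR_RGB2HSV).astype(int); H,S,V=hsv[...,0],hsv[...,1],hsv[...,2]
    return dict(blue=(H>100)&(H<130)&(S>140)&(V>70),white=(S<60)&(V>130),yellow=(H>20)&(H<32)&(S>200)&(V>90),black=(V<40))
def big(m):
    n,l,s,_=cv2.connectedComponentsWithStats(m.astype(np.uint8)); return l==1+s[1:,4].argmax()
def near(W,x,y,R): return np.hypot(W[...,0]-x,W[...,1]-y)<R
E
python3 - <<'E'
from h import *
for c in("top","scene"):
    im,W,n,E=cloud(c); m=masks(im)
    px={"top":dict(rol=(327,265),st=(241,257),mat=(403,269)),"scene":dict(rol=(327,228),st=(415,295),mat=(257,200))}[c]
    g={k:W[v[1],v[0]] for k,v in px.items()}; print(c,{k:v.round(3) for k,v in g.items()})
    x,y,_=g["rol"]
    for k in("blue","white"):
        b=m[k]&near(W,x,y,.12)&(W[...,2]>.05); p=W[b]; print(k,len(p),rect(p),np.percentile(p[:,2],[5,50,95]).round(4))
    b=(m["blue"]|m["white"])&near(W,x,y,.12)&(W[...,2]>.07); print("roller top",rect(onplane(n,E,.082)[b]),rect(W[b]))
    x,y,_=g["st"]; b=m["yellow"]&near(W,x,y,.16); p=W[b]; print("yellow",len(p),rect(p),rect(onplane(n,E,.073)[b]),np.percentile(p[:,2],[5,50,95]).round(4))
    for z0,z1 in((.055,.09),):
        b=near(W,x,y,.13)&(W[...,2]>z0)&(W[...,2]<z1); print("walls",rect(W[b]))
    x,y,_=g["mat"]; b=big(m["black"]&near(W,x,y,.16)&(W[...,2]<.03)); print("mat",b.sum(),rect(onplane(n,E,.004)[b]),np.nanmedian(W[b][:,2]))
for c in("top",):
    for q in("loaf","brush_grip"): print(q,[(p["xy"],p["conf"]) for p in r.spot_in(c,"loaf_a_center" if q=="loaf" else q)])
E
```

```text
top {'rol': array([ 0.542, -0.013,  0.086]), 'st': array([0.579, 0.26 , 0.013]), 'mat': array([ 0.526, -0.257,  0.004])}
blue 311 (array([541.7, -14.6, 177.9,  42.4]), 14.2) [0.0771 0.0818 0.0865]
white 333 (array([539.6,  -3.7, 106.2,  50.8]), 14.1) [0.0723 0.0778 0.0837]
roller top (array([539.6,  -7.2, 177.5,  57.5]), 14.2) (array([539.8,  -7.2, 177.9,  57.7]), 14.2)
yellow 409 (array([578. , 263.3, 213.5,  77.7]), -25.4) (array([577.6, 259.7, 211. ,  73.5]), -25.0) [0.0564 0.0711 0.0782]
walls (array([578.2, 261.5, 211.7,  74.7]), -25.4)
mat 2543 (array([ 526.3, -256.9,  227.2,  117.3]), 7.3) 0.003785014179754563
scene {'rol': array([ 0.558, -0.009,  0.081]), 'st': array([0.573, 0.261, 0.005]), 'mat': array([ 0.534, -0.259,  0.008])}
blue 326 (array([541.8, -14. , 179.8,  42.7]), 14.2) [0.0795 0.0826 0.0852]
white 95 (array([541.6, -13.1,  98.2,   9.7]), 13.7) [0.0777 0.0801 0.0831]
roller top (array([542.9, -13.7, 177.1,  42.2]), 14.3) (array([541.8, -14. , 179.8,  42.7]), 14.2)
yellow 24 (array([583.9, 263.1, 200. ,  64.2]), -24.7) (array([584.9, 262.1, 195.5,  61.6]), -25.2) [0.0645 0.0691 0.0759]
walls (array([579. , 259.8, 213.7,  75.7]), -25.4)
mat 2345 (array([ 526.9, -257. ,  226. ,  115.4]), 7.7) 0.00484008634538395
loaf [([0.2444, 0.621], 0.93)]
brush_grip [([0.5075, 0.3998], 0.77)]
```

```bash
cat >> h.py <<'E'
def go(x,y,z,yaw):
    "deltas (cm, rad) from the measured pose; yaw in deg = roller axis direction, tool x along it either way"
    from scipy.spatial.transform import Rotation as Q
    s=r.observe(); R=Q.from_quat(s["tool_rot"],scalar_first=True).as_matrix()
    d=R.T@(np.array([x,y,z])-s["ee_pos"])*100
    t=np.degrees(np.arctan2(R[1,0],R[0,0])); e=(t-yaw+90)%180-90
    print("t",round(s["t"],2),"pos",s["ee_pos"].round(4),"yaw",round(t,2),"tilt",R[2].round(3),"F",s["contact_force"].round(1),"open",round(s["opening"],4),"-> d",d.round(2),"twist",round(np.radians(e),3),"q6",s["qpos"][5].round(2))
E
python3 -c "
from h import *
go(.542-.073*np.cos(np.radians(14.2)),-.014-.073*np.sin(np.radians(14.2)),.16,14.2)"
```

```text
t 1.1 pos [ 0.1491 -0.6069  0.2313] yaw -166.2 tilt [-0. -0. -1.] F [ 0.6 -0.1  0.3] open 0.0853 -> d [-45.    48.16   7.13] twist -0.007 q6 -0.26
```

Request:
{"api": "play_rows", "payload": {"deltas": [{"x": -3, "y": 3.2, "z": 0}, {"x": -6, "y": 6.4, "z": 0}, {"x": -9, "y": 9.6, "z": 0}, {"x": -12, "y": 12.8, "z": 0}, {"x": -15, "y": 16, "z": 0}, {"x": -18, "y": 19.2, "z": 0}, {"x": -21, "y": 22.4, "z": 0}, {"x": -24, "y": 25.6, "z": 0}, {"x": -27, "y": 28.8, "z": 0.5}, {"x": -30, "y": 32, "z": 1}, {"x": -33, "y": 35.2, "z": 2}, {"x": -36, "y": 38.5, "z": 3}, {"x": -39, "y": 41.8, "z": 4}, {"x": -42, "y": 45, "z": 5}, {"x": -44, "y": 47.2, "z": 6}, {"x": -45, "y": 48.16, "z": 7.1, "twist": -0.007}, {"x": -45, "y": 48.16, "z": 7.1, "twist": -0.007}, {"x": -45, "y": 48.16, "z": 7.1, "twist": -0.007}, {"x": -45, "y": 48.16, "z": 7.1, "twist": -0.007}]}}

```text
invalid input at $.deltas[0]: expected keys gripper, x, y, z, twist
```

```bash
python3 -c "
from h import *
im,W,n,E=cloud('scene');cv2.imwrite('pics/a.png',cv2.resize(im[130:350,200:480,::-1],None,fx=2.5,fy=2.5))
go(.542-.073*np.cos(np.radians(14.2)),-.014-.073*np.sin(np.radians(14.2)),.041,14.2)"
```

```text
t 1.15 pos [ 0.1491 -0.6069  0.2313] yaw -166.2 tilt [ 0.  0. -1.] F [ 0.3  0.3 -0. ] open 0.0859 -> d [-45.    48.16  19.03] twist -0.007 q6 -0.26
```

View pics/a.png

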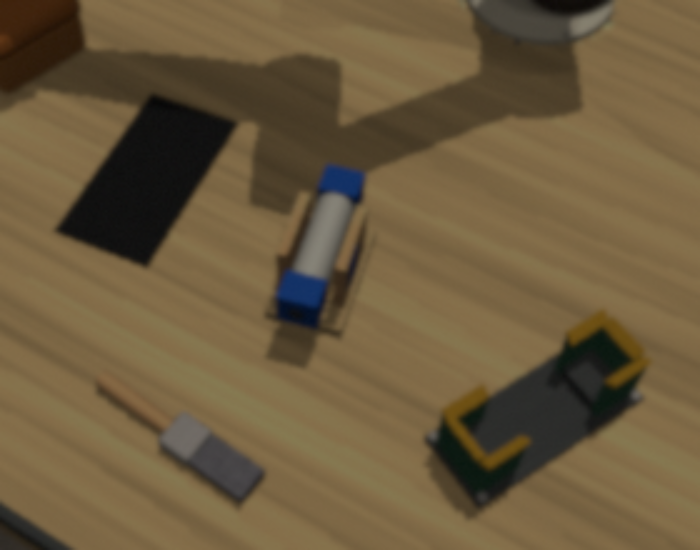

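The move was refused because every row needs all five keys. The picture is an enlarged crop of the untouched scene: roller at about (320,245), stand at (540,400).

Request:
{"api": "play_rows", "payload": {"deltas": [{"gripper": 8.5, "x": -3, "y": 3.2, "z": 0, "twist": 0}, {"gripper": 8.5, "x": -6, "y": 6.4, "z": 0, "twist": 0}, {"gripper": 8.5, "x": -9, "y": 9.6, "z": 0, "twist": 0}, {"gripper": 8.5, "x": -12, "y": 12.8, "z": 0, "twist": 0}, {"gripper": 8.5, "x": -15, "y": 16, "z": 0, "twist": 0}, {"gripper": 8.5, "x": -18, "y": 19.2, "z": 0, "twist": 0}, {"gripper": 8.5, "x": -21, "y": 22.4, "z": 0, "twist": 0}, {"gripper": 8.5, "x": -24, "y": 25.6, "z": 0, "twist": 0}, {"gripper": 8.5, "x": -27, "y": 28.8, "z": 0.5, "twist": 0}, {"gripper": 8.5, "x": -30, "y": 32, "z": 1, "twist": 0}, {"gripper": 8.5, "x": -33, "y": 35.2, "z": 2, "twist": 0}, {"gripper": 8.5, "x": -36, "y": 38.5, "z": 3, "twist": 0}, {"gripper": 8.5, "x": -39, "y": 41.8, "z": 4, "twist": 0}, {"gripper": 8.5, "x": -42, "y": 45, "z": 5, "twist": 0}, {"gripper": 8.5, "x": -44, "y": 47.2, "z": 6, "twist": 0}, {"gripper": 8.5, "x": -45, "y": 48.16, "z": 7.1, "twist": -0.007}, {"gripper": 8.5, "x": -45, "y": 48.16, "z": 7.1, "twist": -0.007}, {"gripper": 8.5, "x": -45, "y": 48.16, "z": 7.1, "twist": -0.007}, {"gripper": 8.5, "x": -45, "y": 48.16, "z": 7.1, "twist": -0.007}]}}

```text
t: 3.05
ee_pos: [0.4709, -0.0328, 0.1607]
tool_rot: [0.0, -0.123, 0.992, -0.0]
contact_force: [0.1, -0.2, 0.2]
opening: 0.0849
```

```bash
python3 -c "
from h import *
im,W,n,E=cloud('scene');cv2.imwrite('pics/b.png',cv2.resize(im[130:350,200:480,::-1],None,fx=2.5,fy=2.5))
go(.542-.073*np.cos(np.radians(14.2)),-.014-.073*np.sin(np.radians(14.2)),.041,14.2)"
```

```text
t 3.1 pos [ 0.471  -0.0329  0.1608] yaw -165.89 tilt [-0.001 -0.    -1.   ] F [0.1 0.2 0.9] open 0.0852 -> d [-0.04  0.09 11.98] twist -0.002 q6 -1.6
```

View pics/b.png

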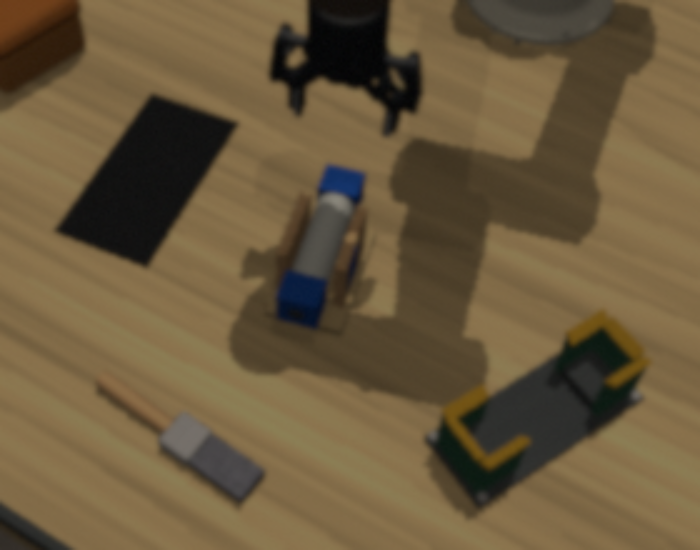

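The open jaws straddle the near blue block at about (343,185), so I'll go down and close.

Request:
{"api": "play_rows", "payload": {"deltas": [{"gripper": 8.5, "x": 0, "y": 0.09, "z": 3, "twist": 0}, {"gripper": 8.5, "x": 0, "y": 0.09, "z": 6, "twist": 0}, {"gripper": 8.5, "x": 0, "y": 0.09, "z": 8, "twist": 0}, {"gripper": 8.5, "x": 0, "y": 0.09, "z": 10, "twist": 0}, {"gripper": 8.5, "x": 0, "y": 0.09, "z": 11.2, "twist": 0}, {"gripper": 8.5, "x": 0, "y": 0.09, "z": 12, "twist": 0}, {"gripper": 8.5, "x": 0, "y": 0.09, "z": 12, "twist": 0}, {"gripper": 5, "x": 0, "y": 0.09, "z": 12, "twist": 0}, {"gripper": 4, "x": 0, "y": 0.09, "z": 12, "twist": 0}, {"gripper": 3, "x": 0, "y": 0.09, "z": 12, "twist": 0}, {"gripper": 3, "x": 0, "y": 0.09, "z": 12, "twist": 0}, {"gripper": 3, "x": 0, "y": 0.09, "z": 12, "twist": 0}, {"gripper": 3, "x": 0, "y": 0.09, "z": 12, "twist": 0}, {"gripper": 3, "x": 0, "y": 0.09, "z": 12, "twist": 0}, {"gripper": 3, "x": 0, "y": 0.09, "z": 12, "twist": 0}], "squeeze": 90}}

```text
t: 4.6
ee_pos: [0.4716, -0.031, 0.0413]
tool_rot: [0.001, -0.124, 0.992, -0.0]
contact_force: [-0.2, -0.2, 6.4]
opening: 0.0428
```

```bash
python3 -c "
from h import *
go(.5265-.073*np.cos(np.radians(7.5)),-.257-.073*np.sin(np.radians(7.5)),.15,7.5)"
```

```text
t 4.6 pos [ 0.4716 -0.031   0.0413] yaw -165.78 tilt [-0.002 -0.    -1.   ] F [-0.2 -0.2  6.4] open 0.0428 -> d [  7.46 -22.41 -10.87] twist 0.117 q6 -1.6
```

Request:
{"api": "play_rows", "payload": {"deltas": [{"gripper": 3, "x": 0, "y": 0, "z": -0.5, "twist": 0}, {"gripper": 3, "x": 0, "y": 0, "z": -1.5, "twist": 0}, {"gripper": 3, "x": 0, "y": 0, "z": -3, "twist": 0}, {"gripper": 3, "x": 0, "y": 0, "z": -4.5, "twist": 0}, {"gripper": 3, "x": 0, "y": 0, "z": -6.5, "twist": 0}, {"gripper": 3, "x": 0, "y": 0, "z": -8.5, "twist": 0}, {"gripper": 3, "x": 0, "y": 0, "z": -10, "twist": 0}, {"gripper": 3, "x": 0, "y": 0, "z": -10.9, "twist": 0}, {"gripper": 3, "x": 0, "y": 0, "z": -10.9, "twist": 0}, {"gripper": 3, "x": 0, "y": 0, "z": -10.9, "twist": 0}]}}

```text
t: 5.6
ee_pos: [0.4702, -0.0311, 0.1487]
tool_rot: [-0.001, -0.123, 0.992, 0.0]
contact_force: [-0.0, -0.1, -4.4]
opening: 0.0432
```

```bash
python3 -c "
from h import *
im,W,n,E=cloud('scene');cv2.imwrite('pics/c.png',cv2.resize(im[130:350,200:480,::-1],None,fx=2.5,fy=2.5))
m=masks(im);b=(m['blue']|m['white'])&near(W,.542,-.014,.13)&(W[...,2]>.07);p=W[b]
f=p[p[:,0]>.58];print(len(f),np.percentile(f[:,2],[2,50,98]).round(3),f[:,0].max().round(3))
go(.5265-.073*np.cos(np.radians(7.5)),-.257-.073*np.sin(np.radians(7.5)),.15,7.5)"
```

```text
178 [0.186 0.189 0.192] 0.631
t 5.65 pos [ 0.4701 -0.0312  0.1484] yaw -165.82 tilt [ 0.002  0.    -1.   ] F [-0.1 -0.8 -3.6] open 0.0429 -> d [  7.31 -22.43  -0.15] twist 0.117 q6 -1.6
```

View pics/c.png

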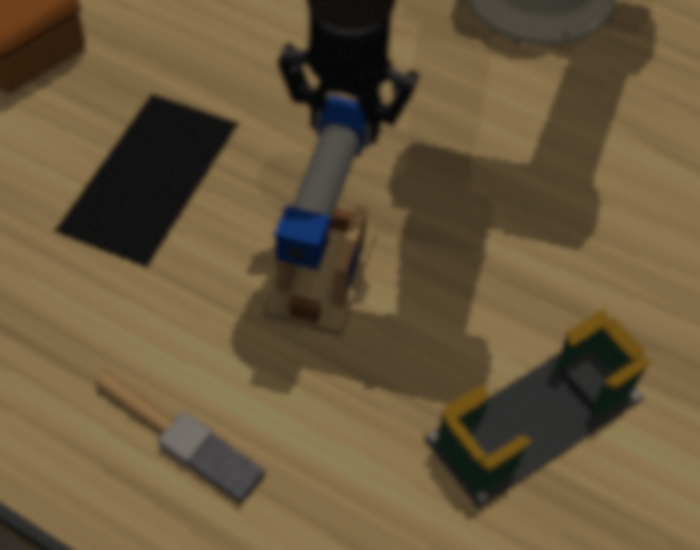

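Roller held level by the near block (about (340,115)) and clear of the rack. Now over to the mat and down.

Request:
{"api": "play_rows", "payload": {"deltas": [{"gripper": 3, "x": 0.6, "y": -2, "z": 0, "twist": 0.01}, {"gripper": 3, "x": 1.6, "y": -5, "z": 0, "twist": 0.03}, {"gripper": 3, "x": 2.6, "y": -8, "z": 0, "twist": 0.05}, {"gripper": 3, "x": 3.6, "y": -11, "z": 0, "twist": 0.07}, {"gripper": 3, "x": 4.6, "y": -14, "z": 0, "twist": 0.09}, {"gripper": 3, "x": 5.6, "y": -17, "z": 0, "twist": 0.1}, {"gripper": 3, "x": 6.5, "y": -20, "z": 0, "twist": 0.11}, {"gripper": 3, "x": 7.1, "y": -21.8, "z": 0.5, "twist": 0.117}, {"gripper": 3, "x": 7.3, "y": -22.4, "z": 2, "twist": 0.117}, {"gripper": 3, "x": 7.3, "y": -22.4, "z": 4.5, "twist": 0.117}, {"gripper": 3, "x": 7.3, "y": -22.4, "z": 7, "twist": 0.117}, {"gripper": 3, "x": 7.3, "y": -22.4, "z": 9.5, "twist": 0.117}, {"gripper": 3, "x": 7.3, "y": -22.4, "z": 11.5, "twist": 0.117}, {"gripper": 3, "x": 7.3, "y": -22.4, "z": 12.8, "twist": 0.117}, {"gripper": 3, "x": 7.3, "y": -22.4, "z": 13.4, "twist": 0.117}, {"gripper": 3, "x": 7.3, "y": -22.4, "z": 13.7, "twist": 0.117}, {"gripper": 3, "x": 7.3, "y": -22.4, "z": 13.7, "twist": 0.117}, {"gripper": 3, "x": 7.3, "y": -22.4, "z": 13.7, "twist": 0.117}]}}

```text
t: 7.45
ee_pos: [0.4557, -0.2663, 0.0129]
tool_rot: [0.001, -0.065, 0.998, -0.0]
contact_force: [0.9, 0.3, -3.8]
opening: 0.0431
```

```bash
python3 -c "
from h import *
im,W,n,E=cloud('scene');cv2.imwrite('pics/d.png',cv2.resize(im[110:330,120:400,::-1],None,fx=2.5,fy=2.5))
m=masks(im);b=(m['blue'])&near(W,.5265,-.257,.13)&(W[...,0]>.56);p=W[b];print(len(p),np.percentile(p[:,2],[5,50,95]).round(4))
go(.5265-.073*np.cos(np.radians(7.5)),-.257-.073*np.sin(np.radians(7.5)),.0075,7.5)"
```

```text
108 [0.05   0.0535 0.0572]
t 7.5 pos [ 0.4558 -0.2663  0.013 ] yaw -172.5 tilt [-0.001 -0.001 -1.   ] F [-0.4  0.2 -3.8] open 0.0431 -> d [ 0.17 -0.    0.55] twist 0.0 q6 -1.22
```

View pics/d.png

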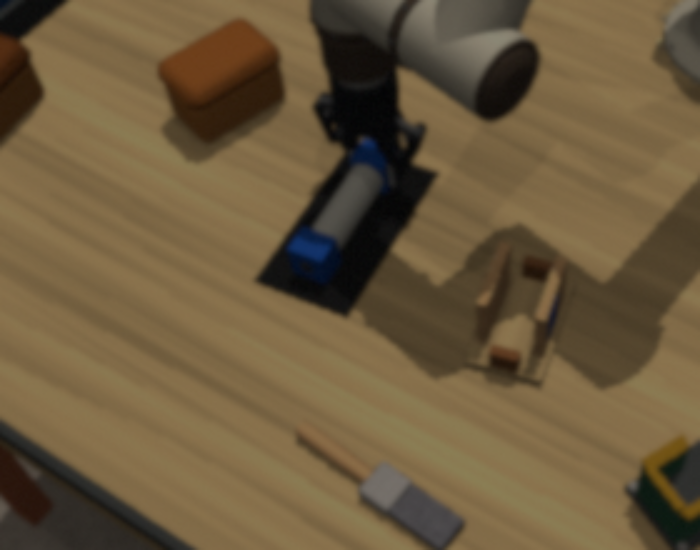

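The roller is over the mat, about 5 mm up (top at 53 mm, should be 48). Lowering gently.

Request:
{"api": "play_rows", "payload": {"deltas": [{"gripper": 3, "x": 0, "y": 0, "z": 0.2, "twist": 0}, {"gripper": 3, "x": 0, "y": 0, "z": 0.35, "twist": 0}, {"gripper": 3, "x": 0, "y": 0, "z": 0.5, "twist": 0}, {"gripper": 3, "x": 0, "y": 0, "z": 0.55, "twist": 0}, {"gripper": 3, "x": 0, "y": 0, "z": 0.55, "twist": 0}]}}

```text
t: 8.0
ee_pos: [0.4553, -0.2662, 0.0074]
tool_rot: [0.0, -0.065, 0.998, -0.0]
contact_force: [-3.0, 1.3, 3.0]
opening: 0.0432
```

Request:
{"api": "play_rows", "payload": {"deltas": [{"gripper": 4.5, "x": 0, "y": 0, "z": 0, "twist": 0}, {"gripper": 5.5, "x": 0, "y": 0, "z": 0, "twist": 0}, {"gripper": 7, "x": 0, "y": 0, "z": 0, "twist": 0}, {"gripper": 8.5, "x": 0, "y": 0, "z": 0, "twist": 0}, {"gripper": 8.5, "x": 0, "y": 0, "z": 0, "twist": 0}, {"gripper": 8.5, "x": 0, "y": 0, "z": -1, "twist": 0}, {"gripper": 8.5, "x": 0, "y": 0, "z": -3, "twist": 0}, {"gripper": 8.5, "x": 0, "y": 0, "z": -6, "twist": 0}, {"gripper": 8.5, "x": 0, "y": 0, "z": -9, "twist": 0}, {"gripper": 8.5, "x": 0, "y": 0, "z": -12, "twist": 0}, {"gripper": 8.5, "x": 0, "y": 0, "z": -14, "twist": 0}, {"gripper": 8.5, "x": 0, "y": 0, "z": -14, "twist": 0}, {"gripper": 8.5, "x": 0, "y": 0, "z": -14, "twist": 0}]}}

```text
t: 9.3
ee_pos: [0.455, -0.266, 0.1474]
tool_rot: [0.001, -0.065, 0.998, 0.0]
contact_force: [-0.7, -0.3, 0.6]
opening: 0.0849
```

```bash
cat >> h.py <<'E'
def roller(x,y,z):
    "roller near x,y with centre height z: fit to its blue block tops"
    o=[]
    for c in("scene","top"):
        im,W,n,E=cloud(c); m=masks(im); b=m["blue"]&near(W,x,y,.125)&(abs(W[...,2]-z-.022)<.012)
        print(c,b.sum(),rect(W[b]),rect(onplane(n,E,z+.022)[b]),np.median(W[b][:,2]).round(4))
    return im
E
python3 -c "
from h import *
roller(.5265,-.257,.026)
go(.5265,-.257,.0075,7.5)"
```

```text
scene 108 (array([ 458.5, -265.6,   41.7,   29.7]), -81.2) (array([ 457.9, -266.2,   42.2,   30.2]), -82.4) 0.0493
top 149 (array([ 599.1, -248.3,   42.5,   34.2]), -82.0) (array([ 599. , -248.6,   42.3,   34. ]), -82.2) 0.0479
t 9.4 pos [ 0.4544 -0.2658  0.146 ] yaw -172.52 tilt [ 0.002  0.001 -1.   ] F [-0.2  0.7 -1. ] open 0.0851 -> d [-7.29 -0.08 13.84] twist -0.0 q6 -1.22
```

Request:
{"api": "play_rows", "payload": {"deltas": [{"gripper": 8.5, "x": -2, "y": -0.03, "z": 0, "twist": 0.004}, {"gripper": 8.5, "x": -4.5, "y": -0.06, "z": 0, "twist": 0.004}, {"gripper": 8.5, "x": -6.5, "y": -0.08, "z": 0, "twist": 0.004}, {"gripper": 8.5, "x": -7.45, "y": -0.08, "z": 1, "twist": 0.004}, {"gripper": 8.5, "x": -7.45, "y": -0.08, "z": 4, "twist": 0.004}, {"gripper": 8.5, "x": -7.45, "y": -0.08, "z": 7, "twist": 0.004}, {"gripper": 8.5, "x": -7.45, "y": -0.08, "z": 10, "twist": 0.004}, {"gripper": 8.5, "x": -7.45, "y": -0.08, "z": 12, "twist": 0.004}, {"gripper": 8.5, "x": -7.45, "y": -0.08, "z": 13.2, "twist": 0.004}, {"gripper": 8.5, "x": -7.45, "y": -0.08, "z": 13.7, "twist": 0.004}, {"gripper": 8.5, "x": -7.45, "y": -0.08, "z": 13.7, "twist": 0.004}, {"gripper": 5, "x": -7.45, "y": -0.08, "z": 13.7, "twist": 0.004}, {"gripper": 3.5, "x": -7.45, "y": -0.08, "z": 13.7, "twist": 0.004}, {"gripper": 2.5, "x": -7.45, "y": -0.08, "z": 13.7, "twist": 0.004}, {"gripper": 2.5, "x": -7.45, "y": -0.08, "z": 13.7, "twist": 0.004}, {"gripper": 2.5, "x": -7.45, "y": -0.08, "z": 13.7, "twist": 0.004}, {"gripper": 2.5, "x": -7.45, "y": -0.08, "z": 13.7, "twist": 0.004}, {"gripper": 2.5, "x": -7.45, "y": -0.08, "z": 13.7, "twist": 0.004}], "squeeze": 90}}

```text
t: 11.2
ee_pos: [0.5299, -0.2573, 0.0112]
tool_rot: [0.001, -0.064, 0.998, -0.0]
contact_force: [-1.5, 1.9, 5.4]
opening: 0.0376
```

Request:
{"api": "play_rows", "payload": {"deltas": [{"gripper": 2.5, "x": 0, "y": 0, "z": -1, "twist": 0}, {"gripper": 2.5, "x": 0, "y": 0, "z": -3, "twist": 0}, {"gripper": 2.5, "x": 0, "y": 0, "z": -6, "twist": 0}, {"gripper": 2.5, "x": 0, "y": 0, "z": -9, "twist": 0}, {"gripper": 2.5, "x": 0, "y": 0, "z": -12, "twist": 0}, {"gripper": 2.5, "x": 0, "y": 0, "z": -15, "twist": 0}, {"gripper": 2.5, "x": 0, "y": 0, "z": -16, "twist": 0}, {"gripper": 2.5, "x": 0, "y": 0, "z": -16, "twist": 0}]}}

```text
t: 12.0
ee_pos: [0.5295, -0.2571, 0.1709]
tool_rot: [0.001, -0.063, 0.998, -0.0]
contact_force: [0.1, 0.7, -4.0]
opening: 0.0377
```

```bash
python3 -c "
from h import *
go(.578,.261,.165,-25.3)"
```

```text
t 12.0 pos [ 0.5295 -0.2571  0.1709] yaw -172.75 tilt [-0.003 -0.    -1.   ] F [ 0.1  0.7 -4. ] open 0.0377 -> d [-11.35  50.79   0.6 ] twist 0.568 q6 -1.27
```

Request:
{"api": "play_rows", "payload": {"deltas": [{"gripper": 2.5, "x": -0.6, "y": 2.5, "z": 0, "twist": 0.03}, {"gripper": 2.5, "x": -1.4, "y": 6, "z": 0, "twist": 0.07}, {"gripper": 2.5, "x": -2.2, "y": 10, "z": 0, "twist": 0.11}, {"gripper": 2.5, "x": -3.1, "y": 14, "z": 0, "twist": 0.155}, {"gripper": 2.5, "x": -4, "y": 18, "z": 0, "twist": 0.2}, {"gripper": 2.5, "x": -4.9, "y": 22, "z": 0, "twist": 0.245}, {"gripper": 2.5, "x": -5.8, "y": 26, "z": 0, "twist": 0.29}, {"gripper": 2.5, "x": -6.7, "y": 30, "z": 0, "twist": 0.335}, {"gripper": 2.5, "x": -7.6, "y": 34, "z": 0, "twist": 0.38}, {"gripper": 2.5, "x": -8.5, "y": 38, "z": 0, "twist": 0.425}, {"gripper": 2.5, "x": -9.4, "y": 42, "z": 0, "twist": 0.47}, {"gripper": 2.5, "x": -10.3, "y": 46, "z": 0, "twist": 0.515}, {"gripper": 2.5, "x": -11, "y": 49, "z": 0, "twist": 0.55}, {"gripper": 2.5, "x": -11.35, "y": 50.8, "z": 0, "twist": 0.568}, {"gripper": 2.5, "x": -11.35, "y": 50.8, "z": 0, "twist": 0.568}, {"gripper": 2.5, "x": -11.35, "y": 50.8, "z": 0, "twist": 0.568}, {"gripper": 2.5, "x": -11.35, "y": 50.8, "z": 0, "twist": 0.568}]}}

```text
t: 13.7
ee_pos: [0.5768, 0.2599, 0.1683]
tool_rot: [-0.001, 0.219, 0.976, -0.001]
contact_force: [0.2, -0.4, -3.7]
opening: 0.0373
```

```bash
python3 -c "
from h import *
for c in('scene','top'):
    im,W,n,E=cloud(c); m=masks(im); b=m['blue']&near(W,.578,.261,.14)&(W[...,2]>.13); p=W[b]
    print(c,len(p),np.percentile(p[:,2],[2,50,90,98]).round(3))
    u=np.array([np.cos(np.radians(-25.3)),np.sin(np.radians(-25.3))]); s=(p[:,:2]-[.578,.261])@u; v=(p[:,:2]-[.578,.261])@[-u[1],u[0]]
    for k in(s<0,s>0):
        if k.sum(): print(k.sum(),'s',np.percentile(s[k],[0,2,98,100]).round(4),'v',np.percentile(v[k],[0,2,98,100]).round(4),'z top',np.percentile(p[k][:,2],[50,90]).round(4))
    cv2.imwrite('pics/e_%s.png'%c,cv2.resize(im[200:360,320:520,::-1] if c=='scene' else im[180:330,150:350,::-1],None,fx=3,fy=3))
cv2.imwrite('pics/e.png',np.hstack([cv2.resize(cv2.imread('pics/e_'+c+'.png'),(400,400)) for c in('scene','top')]))
go(.578,.261,.165,-25.3)"
```

```text
scene 91 [0.203 0.205 0.207 0.209]
91 s [0.0543 0.0548 0.0872 0.0882] v [-0.0213 -0.0211 -0.0047 -0.003 ] z top [0.205  0.2073]
top 367 [0.199 0.205 0.208 0.211]
183 s [-0.0916 -0.0907 -0.058  -0.0566] v [-0.0246 -0.0238  0.0158  0.0172] z top [0.2051 0.2081]
184 s [0.0526 0.0535 0.0857 0.0866] v [-0.0247 -0.0239  0.0163  0.0182] z top [0.205  0.2087]
t 13.8 pos [0.5772 0.2599 0.1693] yaw 154.65 tilt [ 0.001 -0.001 -1.   ] F [ 0.8 -0.6 -3.4] open 0.0375 -> d [-0.02  0.13  0.42] twist -0.001 q6 -2.69
```

View pics/e.png

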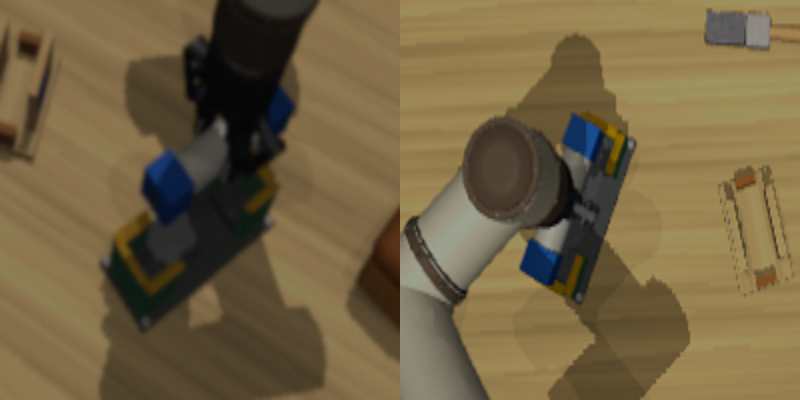

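Both blocks are held level (tops at 205 mm), above the stand. The cameras disagree by 2–4 mm sideways, so I'll go down to just above the mouth and measure the roller and stand at similar heights.

Request:
{"api": "play_rows", "payload": {"deltas": [{"gripper": 2.5, "x": 0, "y": 0, "z": 2, "twist": 0}, {"gripper": 2.5, "x": 0, "y": 0, "z": 4, "twist": 0}, {"gripper": 2.5, "x": 0, "y": 0, "z": 6, "twist": 0}, {"gripper": 2.5, "x": 0, "y": 0, "z": 7.5, "twist": 0}, {"gripper": 2.5, "x": 0, "y": 0, "z": 8, "twist": 0}, {"gripper": 2.5, "x": 0, "y": 0, "z": 8, "twist": 0}, {"gripper": 2.5, "x": 0, "y": 0, "z": 8, "twist": 0}]}}

```text
t: 14.5
ee_pos: [0.5782, 0.2611, 0.0908]
tool_rot: [0.001, 0.219, 0.976, 0.001]
contact_force: [0.0, 0.5, -3.6]
opening: 0.0373
```

```bash
cat > st.py <<'E'
from h import *
from scipy.optimize import least_squares
go(.578,.261,.028,-25.3)
s=r.observe(); tz=s["ee_pos"][2]; u=np.array([np.cos(np.radians(-25.3)),np.sin(np.radians(-25.3))]); v=np.array([-u[1],u[0]]); o=np.array([.578,.261])
print("tcp s,v",((s["ee_pos"][:2]-o)@u).round(4),((s["ee_pos"][:2]-o)@v).round(4))
def prof(P,m,lab):
    q=(P[m][:,:2]-o); a,b=q@u,q@v
    for k,nm in((a<0,"-"),(a>0,"+")):
        if k.sum()>20: print(lab,nm,k.sum(),"s",np.percentile(a[k],[1,99]).round(4),"v",np.percentile(b[k],[1,99]).round(4))
for c in("top","scene"):
    im,W,n,E=cloud(c); m=masks(im); zt=tz+.014+.022
    hsv=cv2.cvtColor(im,cv2.COLOR_RGB2HSV).astype(int)
    b=m["blue"]&near(W,*o,.14)&(W[...,2]>zt-.03); print(c,"ztop",np.median(W[b][:,2]).round(4),zt.round(4)); prof(onplane(n,E,zt),b&(abs(W[...,2]-zt)<.008),"blue")
    old=cv2.imread(f"pics/{c}0.png")[:,:,::-1]
    h=cv2.cvtColor(np.ascontiguousarray(old),cv2.COLOR_RGB2HSV).astype(int); y=(h[...,0]>18)&(h[...,0]<32)&(h[...,1]>195)&(h[...,2]>60)
    P=onplane(n,E,.076); y&=near(P,*o,.125); prof(P,y,"yellow old"); print(rect(P[y]))
E
python3 st.py
```

```text
t 14.5 pos [0.5782 0.2611 0.0908] yaw 154.71 tilt [-0.001  0.001 -1.   ] F [ 0.   0.5 -3.6] open 0.0373 -> d [ 0.02 -0.03  6.28] twist 0.0 q6 -2.69
tcp s,v 0.0001 0.0002
top ztop 0.1271 0.1268
blue - 156 s [-0.0903 -0.0575] v [-0.0216  0.0177]
blue + 164 s [0.0537 0.0871] v [-0.0233  0.0184]
yellow old - 223 s [-0.1043 -0.0513] v [-0.039   0.0341]
yellow old + 214 s [0.0529 0.105 ] v [-0.0382  0.0347]
(array([577.3, 259.1, 210.6,  73.8]), -24.9)
scene ztop 0.1279 0.1268
blue + 73 s [0.0567 0.0881] v [-0.0196 -0.0043]
yellow old - 228 s [-0.099  -0.0491] v [-0.0325  0.0368]
yellow old + 228 s [0.059  0.1066] v [-0.0324  0.0367]
(array([582.5, 261.5, 206.3,  70.4]), -25.2)
```

Request:
{"api": "play_rows", "payload": {"deltas": [{"gripper": 2.5, "x": -0.2, "y": 0.05, "z": 0, "twist": 0}, {"gripper": 2.5, "x": -0.2, "y": 0.05, "z": 0.3, "twist": 0}, {"gripper": 2.5, "x": -0.2, "y": 0.05, "z": 0.7, "twist": 0}, {"gripper": 2.5, "x": -0.2, "y": 0.05, "z": 1.1, "twist": 0}, {"gripper": 2.5, "x": -0.2, "y": 0.05, "z": 1.5, "twist": 0}, {"gripper": 2.5, "x": -0.2, "y": 0.05, "z": 1.8, "twist": 0}, {"gripper": 2.5, "x": -0.2, "y": 0.05, "z": 2.0, "twist": 0}, {"gripper": 2.5, "x": -0.2, "y": 0.05, "z": 2.0, "twist": 0}]}}

```text
t: 15.4
ee_pos: [0.5793, 0.2605, 0.0693]
tool_rot: [-0.0, 0.219, 0.976, -0.0]
contact_force: [-0.7, 0.3, -3.0]
opening: 0.0378
```

No contact, and the block bottoms (61 mm) are already below the lead-ins. Continuing down.

Request:
{"api": "play_rows", "payload": {"deltas": [{"gripper": 2.5, "x": 0, "y": 0, "z": 0.5, "twist": 0}, {"gripper": 2.5, "x": 0, "y": 0, "z": 1.0, "twist": 0}, {"gripper": 2.5, "x": 0, "y": 0, "z": 1.5, "twist": 0}, {"gripper": 2.5, "x": 0, "y": 0, "z": 2.0, "twist": 0}, {"gripper": 2.5, "x": 0, "y": 0, "z": 2.5, "twist": 0}, {"gripper": 2.5, "x": 0, "y": 0, "z": 3.0, "twist": 0}, {"gripper": 2.5, "x": 0, "y": 0, "z": 3.4, "twist": 0}, {"gripper": 2.5, "x": 0, "y": 0, "z": 3.7, "twist": 0}, {"gripper": 2.5, "x": 0, "y": 0, "z": 3.7, "twist": 0}]}}

```text
t: 16.3
ee_pos: [0.5793, 0.2605, 0.0322]
tool_rot: [-0.0, 0.219, 0.976, -0.0]
contact_force: [-0.4, 0.2, -4.2]
opening: 0.0376
```

Request:
{"api": "play_rows", "payload": {"deltas": [{"gripper": 2.5, "x": 0, "y": 0, "z": 0.15, "twist": 0}, {"gripper": 2.5, "x": 0, "y": 0, "z": 0.3, "twist": 0}, {"gripper": 2.5, "x": 0, "y": 0, "z": 0.4, "twist": 0}, {"gripper": 2.5, "x": 0, "y": 0, "z": 0.4, "twist": 0}]}}

```text
t: 16.7
ee_pos: [0.5794, 0.2606, 0.0287]
tool_rot: [-0.0, 0.219, 0.976, -0.0]
contact_force: [-0.8, -0.4, -3.0]
opening: 0.0377
```

Request:
{"api": "play_rows", "payload": {"deltas": [{"gripper": 2.5, "x": 0, "y": 0, "z": 0.1, "twist": 0}, {"gripper": 2.5, "x": 0, "y": 0, "z": 0.15, "twist": 0}, {"gripper": 2.5, "x": 0, "y": 0, "z": 0.15, "twist": 0}]}}

```text
t: 17.0
ee_pos: [0.5796, 0.2607, 0.0273]
tool_rot: [0.0, 0.219, 0.976, 0.0]
contact_force: [0.2, 0.4, -3.4]
opening: 0.0376
```

Request:
{"api": "play_rows", "payload": {"deltas": [{"gripper": 2.5, "x": 0, "y": 0, "z": 0.1, "twist": 0}, {"gripper": 2.5, "x": 0, "y": 0, "z": 0.15, "twist": 0}, {"gripper": 2.5, "x": 0, "y": 0, "z": 0.15, "twist": 0}]}}

```text
t: 17.3
ee_pos: [0.5796, 0.2608, 0.0272]
tool_rot: [0.0, 0.219, 0.976, 0.0]
contact_force: [-2.4, -0.4, 5.2]
opening: 0.0377
```

Contact at TCP z = 27 mm, where the floor should be. I'll check the block tops (64 mm if home) before letting go.

```bash
cat > chk.py <<'E'
from h import *
import sys
o=np.array([.579,.2607]); u=np.array([np.cos(np.radians(-25.3)),np.sin(np.radians(-25.3))])
for c in("top","scene"):
    im,W,n,E=cloud(c); b=masks(im)["blue"]&near(W,*o,.12); a=(W[...,:2]-o)@u
    for k,nm in((b&(a<0),"-"),(b&(a>0),"+")):
        if k.sum(): print(c,nm,k.sum(),"z",np.percentile(W[k][:,2],[10,50,90]).round(4))
    x=im[200:360,320:520] if c=="scene" else im[180:330,150:350]; cv2.imwrite(f"pics/{sys.argv[1]}_{c}.png",cv2.resize(x[:,:,::-1],(400,320)))
cv2.imwrite(f"pics/{sys.argv[1]}.png",np.hstack([cv2.imread(f"pics/{sys.argv[1]}_{c}.png") for c in("scene","top")]))
go(.579,.2607,.15,-25.3)
E
python3 chk.py f
```

```text
top - 145 z [0.0603 0.0638 0.0674]
top + 154 z [0.0594 0.0631 0.0671]
scene + 81 z [0.062  0.0644 0.0666]
t 17.4 pos [0.5796 0.2608 0.0273] yaw 154.75 tilt [-0.001  0.    -1.   ] F [-3.9 -0.4  5. ] open 0.0378 -> d [  0.05  -0.03 -12.27] twist 0.001 q6 -2.69
```

View pics/f.png

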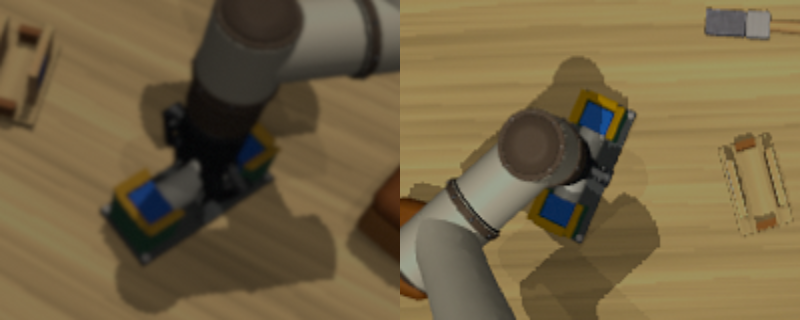

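Both blocks are in their pockets with tops at about 64 mm, which is home. Relieve the preload slightly, release, retreat.

Request:
{"api": "play_rows", "payload": {"deltas": [{"gripper": 4.2, "x": 0, "y": 0, "z": 0, "twist": 0}, {"gripper": 5, "x": 0, "y": 0, "z": 0, "twist": 0}, {"gripper": 7, "x": 0, "y": 0, "z": 0, "twist": 0}, {"gripper": 8.5, "x": 0, "y": 0, "z": 0, "twist": 0}, {"gripper": 8.5, "x": 0, "y": 0, "z": 0, "twist": 0}, {"gripper": 8.5, "x": 0, "y": 0, "z": 0, "twist": 0}, {"gripper": 8.5, "x": 0, "y": 0, "z": -1, "twist": 0}, {"gripper": 8.5, "x": 0, "y": 0, "z": -3, "twist": 0}, {"gripper": 8.5, "x": 0, "y": 0, "z": -6, "twist": 0}, {"gripper": 8.5, "x": 0, "y": 0, "z": -9, "twist": 0}, {"gripper": 8.5, "x": 0, "y": 0, "z": -12, "twist": 0}, {"gripper": 8.5, "x": 0, "y": -3, "z": -15, "twist": 0}, {"gripper": 8.5, "x": 0, "y": -7, "z": -17, "twist": 0}, {"gripper": 8.5, "x": 0, "y": -11, "z": -17, "twist": 0}, {"gripper": 8.5, "x": 0, "y": -15, "z": -17, "twist": 0}, {"gripper": 8.5, "x": 0, "y": -15, "z": -17, "twist": 0}, {"gripper": 8.5, "x": 0, "y": -15, "z": -17, "twist": 0}]}}

```text
t: 19.1
ee_pos: [0.5156, 0.1245, 0.1971]
tool_rot: [0.001, 0.219, 0.976, 0.001]
contact_force: [0.3, 0.2, 0.2]
opening: 0.085
```

```bash
python3 chk.py g
```

```text
top - 23 z [0.0615 0.0639 0.0679]
top + 152 z [0.0593 0.0636 0.0669]
scene - 133 z [0.0624 0.0645 0.0663]
scene + 70 z [0.0621 0.0641 0.0667]
t 19.2 pos [0.5161 0.1256 0.1964] yaw 154.75 tilt [-0.001  0.001 -1.   ] F [-0.6  0.3  0.4] open 0.085 -> d [ 0.08 14.89  4.66] twist 0.001 q6 -2.56
```

View pics/g.png

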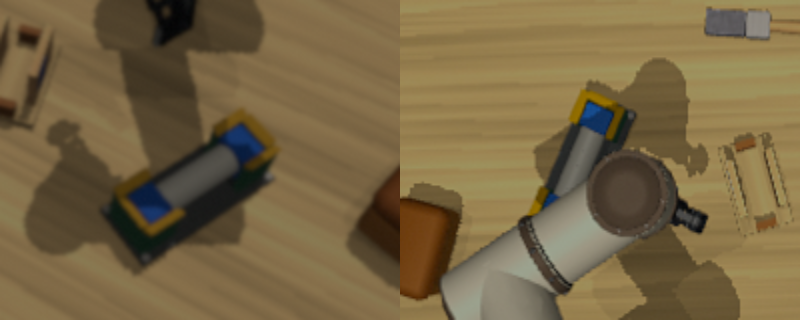

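The roller lies home in both pockets and the gripper is clear.

```bash
python3 -c "
from rig import r
print(r.sign_off())"
```

```text
the job is handed in; nothing more can be done
None
```

I took the roller from the rack by its near blue block, laid it level on the mat and let go. I then took it by its white middle, lowered it into the green stand until it touched the floor, and only then let go. I handed the job in at about 19 s.

**Last checks:**
- **Seating:** Both block tops read about 64 mm after release in both cameras, which is the fully home height.
- **Forces:** The gripper was clear, with the force near zero. The highest force in any reading was about 6 N per axis; I did not log the peaks between readings.
- **Loaves and brush:** The arm never went near them, and the ones in view looked unmoved. I did not re-measure them.

**Disagreements:**
- **Camera offset:** Over the stand the two cameras differed by up to about 4 mm sideways. I measured again just above the mouth and shifted the roller 2 mm along its axis; it then went in without touching the sides.
- **Jaw opening:** The opening on the white shell read 37.6 mm rather than 40 mm, because the grip was a few mm above its centre. It held without slipping.
- **Refused call:** One move call was refused because of missing keys, and it moved nothing.

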